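Set the tube mixer's run dial to the marked line and start it

ROBOT

A 6-joint arm with a two-finger parallel gripper is mounted at the origin on the work surface. World frame = base frame: x ahead of the robot, y to its left, z up, the work surface at z = 0. Lengths are in m, angles in rad, forces in N, time in s.
With the tool pointing down it reaches from about 0.275 to 0.725 m from the base axis. Payload 15.9 kg.
Tool frame: the origin (TCP) lies midway between the tips of the shut fingers; the grasp point (between the pads) lies 19 mm behind it (ctrl.pinch_z is the z of the grasp point in the tool frame, in m); z points along the fingers, y is the direction in which the jaws open and shut (so a half turn about z gives the same grasp; the last joint's range is limited). The gripper opens to 85 mm and grips with 20 to 120 N. Pads are 22 mm wide; open, the fingers measure 114 mm over their backs; the gripper's body (76 mm by 85 mm) begins 54 mm behind the grasp point. The pads swing forward as they close: fully open they stand 13 mm farther back than shut.
Start: joints at [1.289, 0.213, -0.034, 1.323, 0, 1.571], TCP at [0.139, 0.48, 0.231] pointing down, gripper open.
Joint ranges: [-2.98, 2.98], [-0.74, 1.72], [-1.14, 1.35], [-2.1, 2.04], [-1.57, 1.44], [-3.14, 3.14]. Speed limits (rad/s): [1.89, 1.89, 2.39, 2.57, 3.14, 3.14].

INTERFACE

Orientations are given as a 3x3 rotation matrix whose columns are the frame's x, y, z axes.
In Python, from rig import ctrl, grab_frame, camera_params gives the robot as it stands.
- The arm moves only by the tool jog_arm, never from a script. Its argument "increments" is one flat list of numbers, 7 for each row, row after row: the opening, from -1 (shut) to 1 (fully open), so that 0 is half open, then the shift along the tool's x, y, z in m, then the turn, a rotation vector about the tool's x, y, z in degrees. A call has 1 to 10 rows; each row is the pose to reach, as a shift and turn from the pose commanded when the call began, along the tool's axes at that moment; what a row does not reach only later rows make up. A row lasts 1/12 s, in which the tool goes at most 41.7 mm and 7.16 degrees, less where a joint would pass 70% of its speed; a pose out of reach is approached as far as the arm can. A call with a gripper value outside its range is refused whole. The fingers move at their own pace and stop on an object; the grip force is fixed at half the most. Time passes only in rows, so rows that repeat a pose let the fingers close. It gives the time, the measured TCP pose, the force and the opening at its end, in the units of the state.
- ctrl.get_obs(): the state, without advancing time (a new reading comes with each control period).
- grab_frame(name): name is "scene" or "side" or "wrist"; returns the picture (384x512x3 uint8, blue, green, red); there is no depth.
- camera_params(name): a dict with "fov_y" (degrees; the focal length in pixels is half the picture's height over the tangent of half this angle, whatever the lens; pixels are square), "cx", "cy" (the principal point, pixels), "xyz" and "attitude" of the camera in the world; the wrist camera has in their place "hand_eye" (4x4, takes a point from camera to tool coordinates, whose origin is the TCP and whose axes are the flange's). Camera axes: x right, y down, z forward; pixel columns grow to the right and rows downward; lengths in m; the calibration is good to about 2 mm. A picture is of the moment at which its call begins: read the wrist's pose just before it. camera_params takes no time and is no camera call.
- ctrl.hand_in(): hands the job in, once; it reports no verdict.
The state is a dict: "time_s": time; "qpos": joint angles; "qd": joint speeds; "effort": joint torques, N m; "tcp_pos": TCP position; "ee_rot": TCP orientation; "force": force on the tool from outside, world axes, zero at the start; "moment": the same for the moment, N m; "width": opening from 0.0 (shut) to 1.0 (fully open).
Only numpy, scipy, OpenCV 4.12 (cv2) and the standard library are available. Lean on these libraries where they do the work, as an engineer would, in place of code of your own. Each camera call takes 0.05 s, during which the arm holds its last target.

TASK

Set the run time on the blood-tube mixer: with a fingertip against the side of the dial's finger stud, push the black dial round until its white index mark lines up with the one long line of the scale ring, and let it rest there. Then press the round start button fully down, let it come back up, and move clear. Do not grip the stud or push it roughly, do not turn the scale ring, do not press start before the dial is set, and leave the tubes and the jar where they stand.

Things in the scene. Friction and masses are not known exactly. Their poses are not given: they have to be found in the camera images.
- mixer: Cream tube mixer, fixed to the bench, at another place and yaw each time: housing 310 x 330 mm, top 55 mm above the bench. Origin on the bench right under the dial's axis. Its +y side carries the dial, its -y side the start button; +x points to three tube rollers, whose tubes reach 40 mm above the housing top, from 110 mm beyond the origin on.
- dial_axis (a point): On the vertical turning axis of the dial, at the dial's upper face, 70 mm above the bench. The dial is a black disc, 126 mm across and 12 mm thick, lying flat on the mixer's top.
- dial (a joint): Angle of the dial in the housing, rad, growing anticlockwise seen from above; 0 puts its index mark towards the rollers (+x of the housing). Stops at -2.5 and 2.0. Starts between -2.0 and -1.1; friction 0.12 N m (about 3.5 N at the stud); it stays where it is left.
- index_mark (a point): Outer end of the dial's white index mark, a radial line 15 mm long and 3 mm wide on the dial's upper face; this point lies at the dial's rim, 63 mm from the axis.
- stud_top (a point): Centre of the top of the finger stud, an upright steel pin 14 mm in diameter that stands 26 mm above the dial's upper face, 36 mm from the axis, on the same radius as the index mark. Push it from the side to turn the dial; it may be pushed from either side.
- scale (a joint): Angle of the scale ring in the housing, rad, growing anticlockwise seen from above; 0 puts the long target line towards the rollers (+x of the housing). Index and target line up when joint dial equals joint scale. It starts between -0.3 and 1.1; it is stiff (0.8 N m) and is to be left as it is.
- target_line (a point): Inner end of the target line, at the dial's rim, 63 mm from the axis. The scale ring is a flat aluminium ring round the dial, 172 mm across, its face 12 mm below the dial's, with 36 dark radial lines 10 degrees apart; the target is the only long one (21 x 3 mm; the others are 7 mm long, half as wide).
- start_top (a point): Centre of the top of the start button, a white round push button 28 mm in diameter in a grey housing on the mixer's top, 155 mm from the dial axis towards -y of the mixer. It is pressed straight down.
- start (a joint): Travel of the start button, m: 0 up, 0.006 fully down; a spring needs about 5 N to hold it fully down and lifts it again.
- tube0: Capped blood tube, 19 mm across the cap, 100 mm tall, standing loose in the purple grid rack (100 x 80 x 50 mm) beside the mixer; origin at its foot, 5 mm above the bench. To be left alone.
- tube1: A second such tube in the same rack; to be left alone.
- tube2: A third such tube in the same rack; to be left alone.
- jar: Closed jar, 60 mm in diameter, 85 mm tall, standing loose on the bench at the start-button side of the mixer; origin at its underside. To be left alone.

How it is judged:
By the outcome, as a careful person would: the job done as asked, in the order asked, and still so for the second after the job is handed in, with the robot touching nothing.
It also fails if it takes over 48 s, if anything falls off the work surface, if the arm or the gripper's body presses on something with over 40 N, if the wrist force passes 120 N, or if a joint passes its speed limit or range.

## Working session

There is one attempt and no reset: what is moved stays moved. The work goes in short steps, Python scripts to look and compute and a tool call to move; the robot and the scene stay as the last step left them, time stands still between calls to the robot, and variables do not carry over. Pictures are saved under pics/ and viewed, and the job is handed in when it is done.

Besides the shell and the picture viewer there is one more tool, called after "Request:" by a JSON object that holds its "name" and its "arguments". jog_arm: Moves the arm, as the interface text tells. Its arguments: {"type":"object","properties":{"increments":{"type":"array"}},"required":["increments"]}

```bash
ls; mkdir -p pics; python3 - <<'E'
from rig import ctrl, grab_frame, camera_params
import cv2
for n in ("scene","side","wrist"):
    o=ctrl.get_obs(); f=grab_frame(n); cv2.imwrite(f"pics/{n}0.png",f); print(n,camera_params(n))
print(ctrl.get_obs())
E
```

```text
pics
scene {'fov_y': 54.965896255294126, 'cx': 255.15323532823913, 'cy': 189.29758957310565, 'xyz': array([ 1.10700031, -0.18986795,  0.78453118]), 'attitude': array([[ 0.41249132,  0.69575604, -0.58802589],
       [ 0.91078634, -0.30232497,  0.28119006],
       [ 0.01786477, -0.65155441, -0.75839152]])}
side {'fov_y': 46.39416777660948, 'cx': 258.19116558295605, 'cy': 193.69895107903722, 'xyz': array([0.26009226, 0.9073418 , 0.64124526]), 'attitude': array([[-0.92989744, -0.19574717,  0.31140616],
       [-0.36761124,  0.46615065, -0.80471458],
       [ 0.01235842, -0.86277843, -0.50543115]])}
wrist {'fov_y': 61.53177643113876, 'cx': 255.0424935890176, 'cy': 193.24958955691903, 'hand_eye': array([[ 9.26066013e-05, -9.44722762e-01, -3.27870242e-01,
         8.52447924e-02],
       [ 9.99999964e-01,  5.07382549e-06,  2.67829246e-04,
         1.70060430e-04],
       [-2.51360828e-04, -3.27870255e-01,  9.44722728e-01,
        -1.42818296e-01],
       [ 0.00000000e+00,  0.00000000e+00,  0.00000000e+00,
         1.00000000e+00]])}
{'time_s': 0.15, 'qpos': array([ 1.28898754e+00,  2.13236396e-01, -3.49039768e-02,  1.32351838e+00,
        2.11148852e-05,  1.57077117e+00]), 'qd': array([ 0.00119821, -0.0018345 ,  0.00176545,  0.00070023,  0.00108602,
        0.00091072]), 'effort': array([ 2.32488346e-03, -6.86408329e+01,  4.87247050e+01,  1.31207064e-02,
        1.00196983e-04, -1.03525406e-05]), 'tcp_pos': array([0.13896452, 0.48001686, 0.23093757]), 'ee_rot': array([[-9.60560989e-01,  2.78069270e-01, -2.60117986e-04],
       [ 2.78069391e-01,  9.60560637e-01, -8.22537948e-04],
       [ 2.11365718e-05, -8.62428714e-04, -9.99999628e-01]]), 'force': array([-0.32256799, -0.61774615, -0.55804307]), 'moment': array([ 0.03111714,  0.00770913, -0.03942232]), 'width': 0.9981405929658722}
```

View pics/scene0.png

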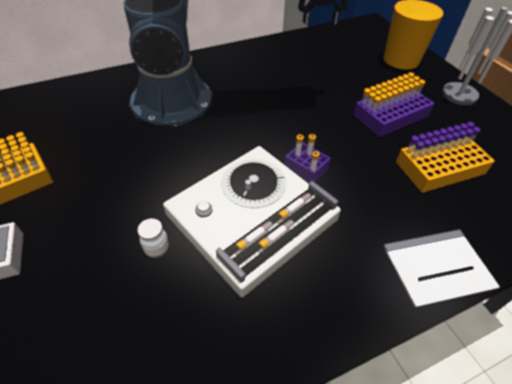

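View pics/side0.png

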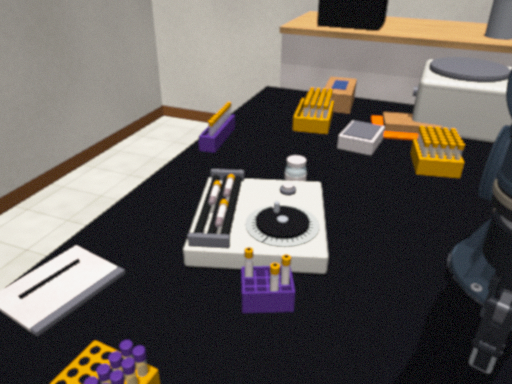

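View pics/wrist0.png

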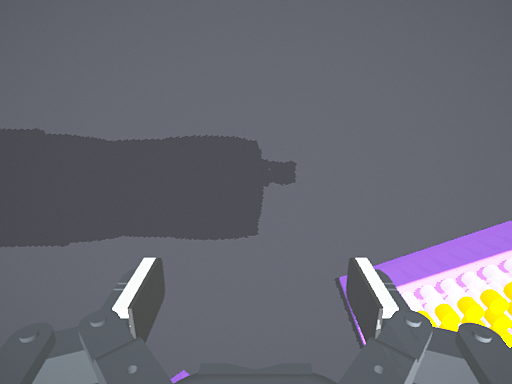

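```bash
python3 - <<'E'
import cv2
s=cv2.imread('pics/scene0.png')[150:350,100:400]; cv2.imwrite('pics/scene0c.png',cv2.resize(s,None,fx=2.6,fy=2.6,interpolation=cv2.INTER_CUBIC))
E
```

```text
(no output)
```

View pics/scene0c.png

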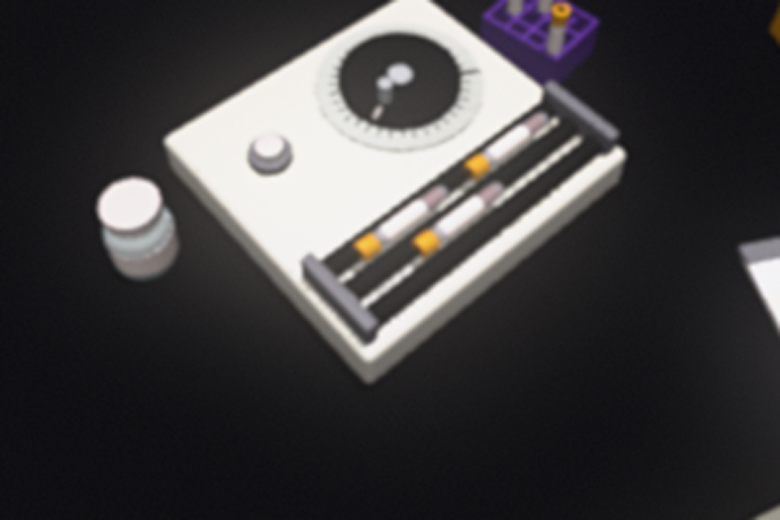

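```bash
python3 - <<'E'
import cv2
s=cv2.imread('pics/scene0.png')[140:220,190:300]; cv2.imwrite('pics/scene0d.png',cv2.resize(s,None,fx=7,fy=7,interpolation=cv2.INTER_CUBIC))
s=cv2.imread('pics/side0.png')[150:310,170:350]; cv2.imwrite('pics/side0d.png',cv2.resize(s,None,fx=3.7,fy=3.7,interpolation=cv2.INTER_CUBIC))
E
```

```text
(no output)
```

View pics/scene0d.png

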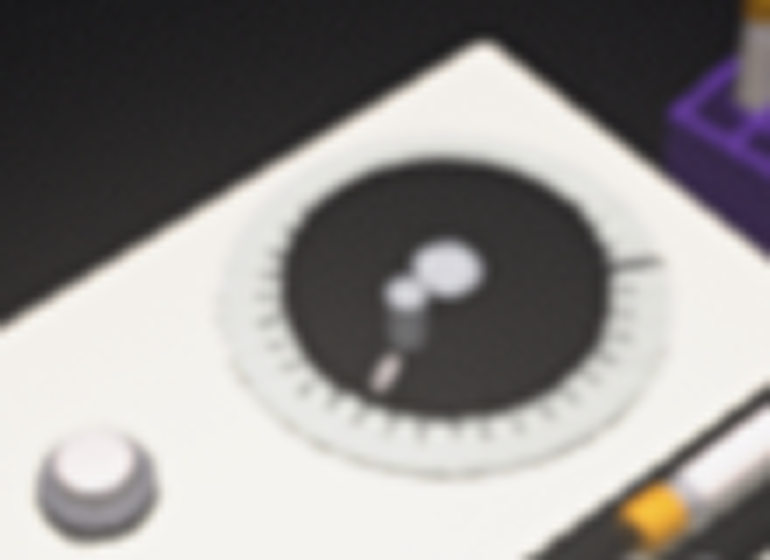

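View pics/side0d.png

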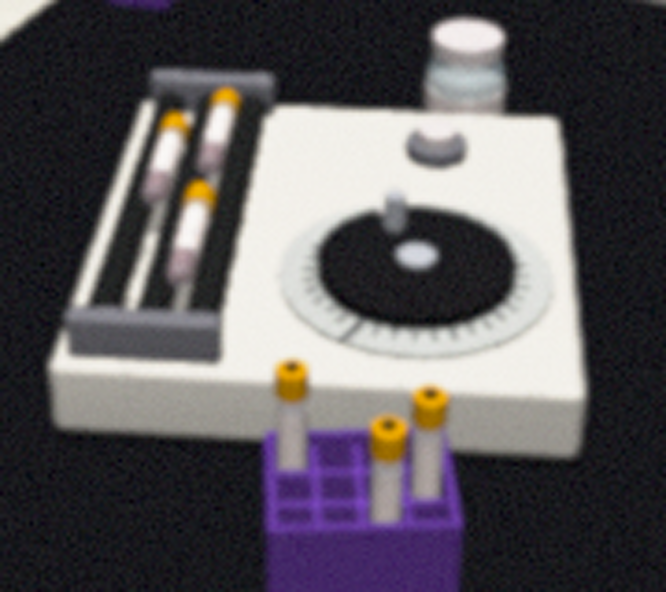

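```bash
cat > h.py <<'E'
import numpy as np
from rig import ctrl, camera_params
def proj_ray(name,u,v,obs=None):
    p=camera_params(name); f=192/np.tan(np.radians(p['fov_y']/2))
    d=np.array([(u-p['cx'])/f,(v-p['cy'])/f,1])
    if name=='wrist':
        R=obs['ee_rot'];H=p['hand_eye'];return R@H[:3,3]+obs['tcp_pos'],R@H[:3,:3]@d
    return p['xyz'],p['attitude']@d
def onz(name,u,v,z,obs=None):
    c,d=proj_ray(name,u,v,obs); return c+d*(z-c[2])/d[2]
def proj(name,P,obs=None):
    p=camera_params(name); f=192/np.tan(np.radians(p['fov_y']/2))
    if name=='wrist':
        R=obs['ee_rot'];H=p['hand_eye'];A=R@H[:3,:3];c=R@H[:3,3]+obs['tcp_pos']
    else: A=p['attitude'];c=p['xyz']
    q=(np.asarray(P)-c)@A; return np.array([p['cx']+f*q[...,0]/q[...,2],p['cy']+f*q[...,1]/q[...,2]]).T
E
python3 - <<'E'
from h import *
sc=lambda x,y:(x/7+190,y/7+140)
for n,(x,y),z in [('L',(283,287),.07),('R',(610,287),.07),('T',(445,157),.07),('idx',(378,388),.07),('idxin',(396,357),.07),('tin',(612,267),.058),('tout',(662,260),.058),('stud',(405,293),.096),('start',(95,462),.075),('hub',(447,268),.075),('corner',(485,40),.055)]:
    print(n,onz('scene',*sc(x,y),z).round(4))
sd=lambda x,y:(x/3.7+170,y/3.7+150)
for n,(x,y),z in [('L',(320,265),.07),('R',(515,265),.07),('T',(416,207),.07),('tin',(360,320),.058),('tout',(343,341),.058),('stud',(396,195),.096),('start',(437,132),.075),('hub',(416,254),.075)]:
    print('side',n,onz('side',*sd(x,y),z).round(4))
E
```

```text
L [0.5015 0.0278 0.07  ]
R [0.5499 0.1394 0.07  ]
T [0.4634 0.1109 0.07  ]
idx [0.5603 0.0409 0.07  ]
idxin [0.5495 0.0527 0.07  ]
tin [0.5316 0.1502 0.058 ]
tout [0.536  0.1694 0.058 ]
stud [0.5435 0.0588 0.096 ]
start [ 0.5556 -0.064   0.075 ]
hub [0.5211 0.0857 0.075 ]
corner [0.3943 0.1604 0.055 ]
side L [0.5693 0.1165 0.07  ]
side R [0.4581 0.0701 0.07  ]
side T [0.5366 0.0296 0.07  ]
side tin [0.5319 0.1453 0.058 ]
side tout [0.5337 0.1688 0.058 ]
side stud [0.5403 0.0608 0.096 ]
side start [ 0.5528 -0.0623  0.075 ]
side hub [0.5164 0.0893 0.075 ]
```

```bash
cat >> h.py <<'E'
from scipy.spatial.transform import Rotation as Ro
def Rphi(deg):
    a=np.radians(deg);x=np.array([np.cos(a),np.sin(a),0]);z=np.array([0,0,-1.]);return np.c_[x,np.cross(z,x),z]
def delta(pos,phi,o=None):
    o=o or ctrl.get_obs();R=o['ee_rot']
    d=R.T@(np.array(pos)-o['tcp_pos']); r=Ro.from_matrix(R.T@Rphi(phi)).as_rotvec(degrees=True)
    return (d*1000).round(1),r.round(1)
E
python3 - <<'E'
from h import *
print(delta((.517,.038,.2),42))
E
```

```text
(array([-486. , -319.4,   31.2]), array([-0.000e+00,  1.000e-01,  1.219e+02]))
```

Request:
{"name": "jog_arm", "arguments": {"increments": [-1,-0.029,-0.019,0.002,0,0,7,-1,-0.058,-0.038,0.004,0,0,14,-1,-0.087,-0.057,0.006,0,0,21,-1,-0.116,-0.076,0.008,0,0,28,-1,-0.145,-0.095,0.01,0,0,35,-1,-0.174,-0.114,0.012,0,0,42,-1,-0.203,-0.133,0.013,0,0,49,-1,-0.232,-0.152,0.014,0,0,56,-1,-0.261,-0.171,0.015,0,0,63,-1,-0.29,-0.19,0.016,0,0,70]}}

```text
time_s: 0.98
tcp_pos: [0.3655, 0.2156, 0.2153]
ee_rot: [[-0.061, 0.998, 0.0], [0.998, 0.061, 0.0], [0.0, 0.0, -1.0]]
force: [0.2, 1.4, 0.1]
width: 0.004
```

```bash
python3 - <<'E'
from h import *
print(delta((.517,.038,.2),42), ctrl.get_obs()['tcp_pos'])
E
```

```text
(array([-186.5,  140.4,   15.3]), array([ 0. , -0. , 51.5])) [0.36546944 0.21555437 0.21526085]
```

Request:
{"name": "jog_arm", "arguments": {"increments": [-1,-0.023,0.018,0.002,0,0,6.5,-1,-0.047,0.035,0.004,0,0,13,-1,-0.07,0.053,0.006,0,0,19.5,-1,-0.094,0.07,0.008,0,0,26,-1,-0.117,0.088,0.01,0,0,32,-1,-0.14,0.105,0.012,0,0,39,-1,-0.164,0.123,0.014,0,0,45,-1,-0.187,0.14,0.015,0,0,51.5,-1,-0.187,0.14,0.015,0,0,51.5]}}

```text
time_s: 1.73
tcp_pos: [0.5191, 0.0367, 0.1994]
ee_rot: [[0.746, 0.666, -0.0], [0.666, -0.746, -0.001], [-0.001, 0.0, -1.0]]
force: [0.2, 0.1, -1.0]
width: -0.001
```

```bash
python3 - <<'E'
from h import *
from rig import grab_frame
import cv2,pickle
o=ctrl.get_obs(); f=grab_frame('wrist'); cv2.imwrite('pics/w1.png',cv2.resize(f,None,fx=1.5,fy=1.5,interpolation=cv2.INTER_CUBIC)); pickle.dump((o,f),open('w1.pkl','wb'));print(o['tcp_pos'],o['qpos'],o['time_s'])
E
```

```text
[0.51908473 0.03667271 0.19939583] [ 7.10903799e-02  2.62810815e-01 -5.06467471e-02  1.25779346e+00
 -9.21338464e-04  2.48385950e+00] 1.7333
```

View pics/w1.png

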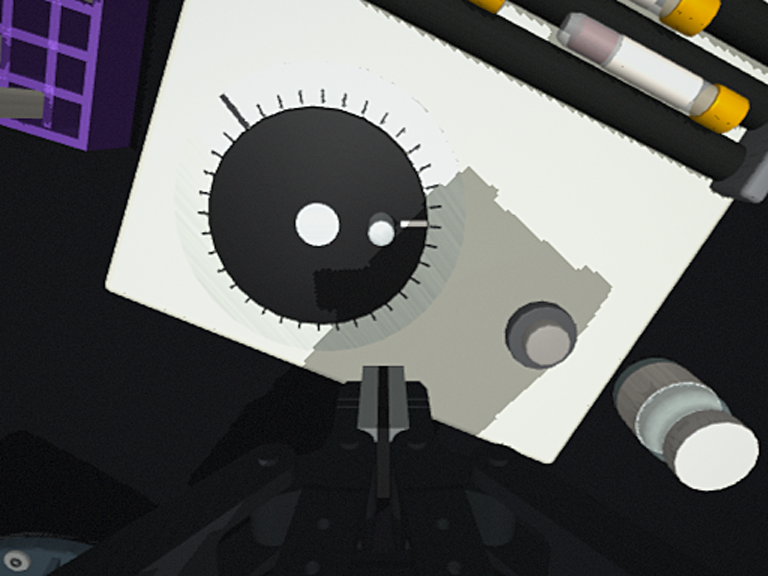

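```bash
cat > m.py <<'E'
from h import *
import cv2,pickle
def crop(f,x0,x1,y0,y1,k,name):
    cv2.imwrite(name,cv2.resize(f[y0:y1,x0:x1],None,fx=k,fy=k,interpolation=cv2.INTER_CUBIC))
E
python3 - <<'E'
from m import *
o,f=pickle.load(open('w1.pkl','rb'))
P=lambda x,y,z:onz('wrist',x/1.5,y/1.5,z,o)
pts=[P(209,215,.07),P(427,215,.07),P(318,106,.07),P(318,323,.07)]
for n,p in zip('LRTB',pts): print(n,p.round(4))
c=(pts[0]+pts[1])/2; c2=(pts[2]+pts[3])/2; print('c',c.round(4),c2.round(4))
for n,x,y,z in [('hub',317,224,.075),('hub12',317,224,.082),('idx',427,223,.07),('idxin',401,223,.07),('stud',381,234,.096),('tin',247,127,.058),('tout',222,96,.058),('start',548,344,.08)]: print(n,P(x,y,z).round(4))
crop(f,120,300,40,230,4,'pics/w1c.png')
E
```

```text
L [0.4793 0.1334 0.07  ]
R [0.5614 0.0415 0.07  ]
T [0.565  0.1239 0.07  ]
B [0.469  0.0455 0.07  ]
c [0.5203 0.0875 0.07  ] [0.517  0.0847 0.07  ]
hub [0.5172 0.0848 0.075 ]
hub12 [0.5189 0.085  0.082 ]
idx [0.558  0.0384 0.07  ]
idxin [0.5482 0.0494 0.07  ]
stud [0.5403 0.0574 0.096 ]
tin [0.5294 0.1478 0.058 ]
tout [0.5333 0.1676 0.058 ]
start [ 0.5541 -0.0638  0.08  ]
```

View pics/w1c.png

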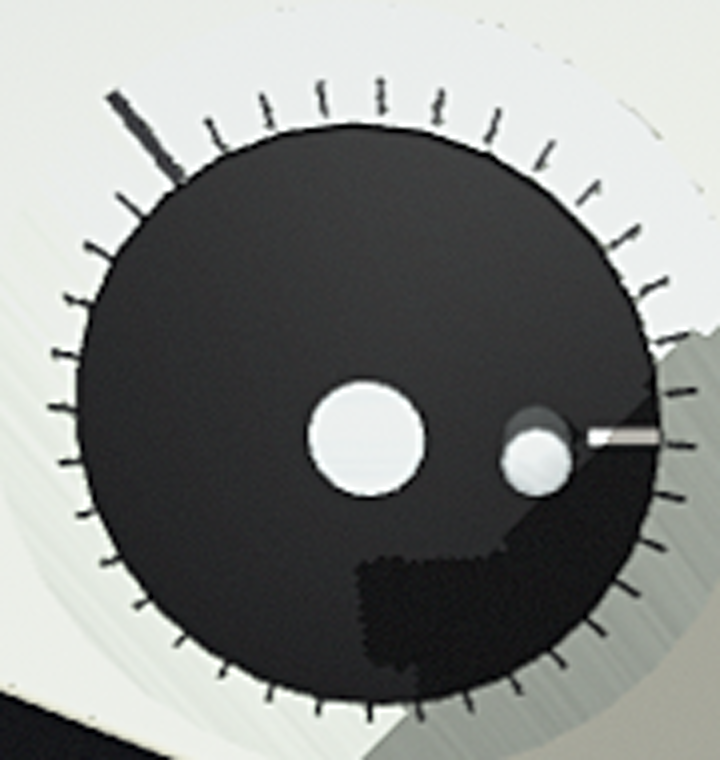

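```bash
cat >> h.py <<'E'
C=np.array([.517,.0853])
def pp(th,d,r=.036,z=.08):
    t=np.radians(th);p=C+r*np.array([np.cos(t),np.sin(t)])-d*np.array([-np.sin(t),np.cos(t)]);return (*p,z),th+90
E
python3 - <<'E'
from h import *
print(pp(-49.8,.030),delta(*pp(-49.8,.03)))
E
```

```text
((np.float64(0.517322595899023), np.float64(0.03843961233743437), 0.08), 40.2) (array([-1.000e-01, -5.000e-01,  1.195e+02]), array([-0. ,  0.1,  1.9]))
```

Request:
{"name": "jog_arm", "arguments": {"increments": [-1,0,0,0.02,0,0,1,-1,0,-0.0005,0.045,0,0,1.9,-1,0,-0.0005,0.07,0,0,1.9,-1,0,-0.0005,0.09,0,0,1.9,-1,0,-0.0005,0.105,0,0,1.9,-1,0,-0.0005,0.115,0,0,1.9,-1,0,-0.0005,0.119,0,0,1.9,-1,0,-0.0005,0.119,0,0,1.9]}}

```text
time_s: 2.45
tcp_pos: [0.5162, 0.0407, 0.0809]
ee_rot: [[0.76, 0.65, -0.001], [0.65, -0.76, -0.0], [-0.001, -0.001, -1.0]]
force: [0.8, -0.4, -0.6]
width: 0.0
```

```bash
python3 - <<'E'
from m import *
from rig import grab_frame
o=ctrl.get_obs(); f=grab_frame('wrist'); cv2.imwrite('pics/w2.png',cv2.resize(f,None,fx=1.5,fy=1.5,interpolation=cv2.INTER_CUBIC))
print(o['tcp_pos'],delta(*pp(-49.8,.018)),o['force'])
E
```

```text
[0.51616989 0.04065214 0.08093951] (array([11.1,  2.1,  1.7]), array([ 0. , -0. ,  0.3])) [ 0.80093218 -0.39234309 -0.57570794]
```

View pics/w2.png

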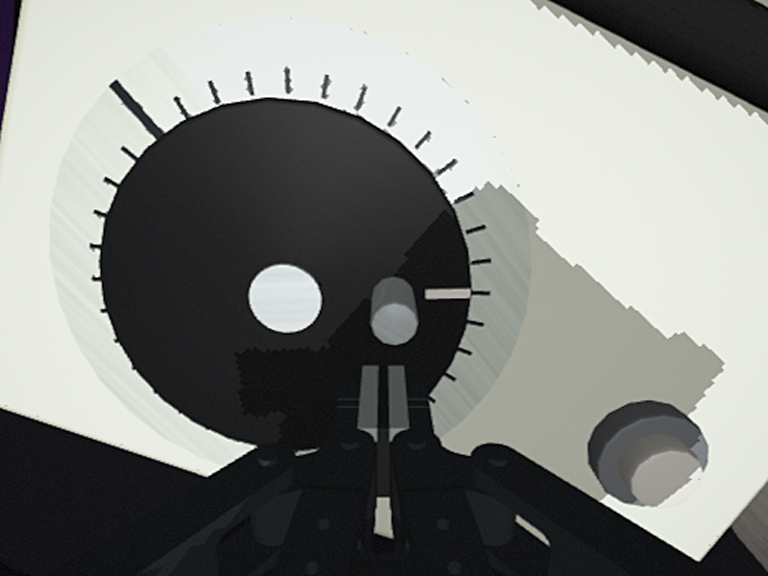

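Request:
{"name": "jog_arm", "arguments": {"increments": [-1,0.003,0.001,0,0,0,0,-1,0.005,0.002,0,0,0,0,-1,0.007,0.003,0,0,0,0,-1,0.009,0.003,0,0,0,0,-1,0.0105,0.003,0,0,0,0,-1,0.0105,0.003,0,0,0,0]}}

```text
time_s: 3.0
tcp_pos: [0.527, 0.045, 0.0814]
ee_rot: [[0.761, 0.649, 0.0], [0.649, -0.761, 0.0], [0.0, 0.0, -1.0]]
force: [0.3, -0.4, -0.2]
width: -0.005
```

```bash
python3 - <<'E'
from m import *
from rig import grab_frame
o=ctrl.get_obs(); f=grab_frame('wrist'); cv2.imwrite('pics/w3.png',cv2.resize(f,None,fx=1.5,fy=1.5,interpolation=cv2.INTER_CUBIC))
print(o['tcp_pos'],delta(*pp(-49.8,.018)),o['force'])
print((o['ee_rot'].T@np.array([*(C),.08]-o['tcp_pos'])))
E
```

```text
[0.52695356 0.04503726 0.08140243] (array([ 0.6, -1.1,  1.3]), array([ 0. , -0. ,  0.3])) [ 0.27707665 -0.35499952 -0.16883755]
[ 0.01855434 -0.03709309  0.0014027 ]
```

View pics/w3.png

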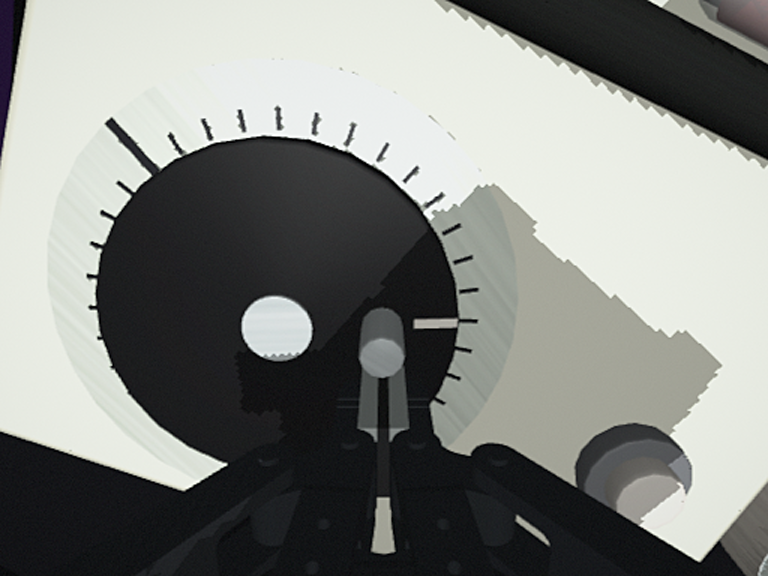

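```bash
cat > arc.py <<'E'
import sys,numpy as np
d,r=18.3,36.5
for a in map(float,sys.argv[1:]):
    s,c=np.sin(np.radians(a)),np.cos(np.radians(a))
    print(f"-1, {(d-d*c+r*s)/1000:.4f}, {(-r+d*s+r*c)/1000:.4f}, 0, 0, 0, {-a},",end=' ')
E
python3 arc.py 2 5 9 13 17 21 25 29 33 37
```

```text
-1, 0.0013, 0.0006, 0, 0, 0, -2.0, -1, 0.0033, 0.0015, 0, 0, 0, -5.0, -1, 0.0059, 0.0024, 0, 0, 0, -9.0, -1, 0.0087, 0.0032, 0, 0, 0, -13.0, -1, 0.0115, 0.0038, 0, 0, 0, -17.0, -1, 0.0143, 0.0041, 0, 0, 0, -21.0, -1, 0.0171, 0.0043, 0, 0, 0, -25.0, -1, 0.0200, 0.0043, 0, 0, 0, -29.0, -1, 0.0228, 0.0041, 0, 0, 0, -33.0, -1, 0.0257, 0.0037, 0, 0, 0, -37.0,
```

Request:
{"name": "jog_arm", "arguments": {"increments": [-1,0.0013,0.0006,0,0,0,-2,-1,0.0033,0.0015,0,0,0,-5,-1,0.0059,0.0024,0,0,0,-9,-1,0.0087,0.0032,0,0,0,-13,-1,0.0115,0.0038,0,0,0,-17,-1,0.0143,0.0041,0,0,0,-21,-1,0.0171,0.0043,0,0,0,-25,-1,0.02,0.0043,0,0,0,-29,-1,0.0228,0.0041,0,0,0,-33,-1,0.0257,0.0037,0,0,0,-37]}}

```text
time_s: 3.88
tcp_pos: [0.5483, 0.0583, 0.0812]
ee_rot: [[0.214, 0.977, -0.001], [0.977, -0.214, -0.001], [-0.001, -0.0, -1.0]]
force: [-2.2, -2.9, 2.7]
width: 0.001
```

```bash
cat > look.py <<'E'
from m import *
from rig import grab_frame
import sys
n=sys.argv[1]
o=ctrl.get_obs(); f=grab_frame('wrist'); cv2.imwrite(f'pics/{n}.png',cv2.resize(f,None,fx=1.5,fy=1.5,interpolation=cv2.INTER_CUBIC))
pickle.dump((o,f),open(n+'.pkl','wb'))
R=o['ee_rot'];print(o['tcp_pos'],'phi',np.degrees(np.arctan2(R[1,0],R[0,0])),o['force'],o['qpos'][5],o['time_s'])
print((R.T@(np.array([*(C),.08])-o['tcp_pos'])))
E
python3 look.py w4
```

```text
[0.54825498 0.05829346 0.08124359] phi 77.63023667125869 [-2.1709111  -2.90167313  2.70536159] 1.8930684376040567 3.8833
[ 0.01968538 -0.03631416  0.00124134]
```

View pics/w4.png

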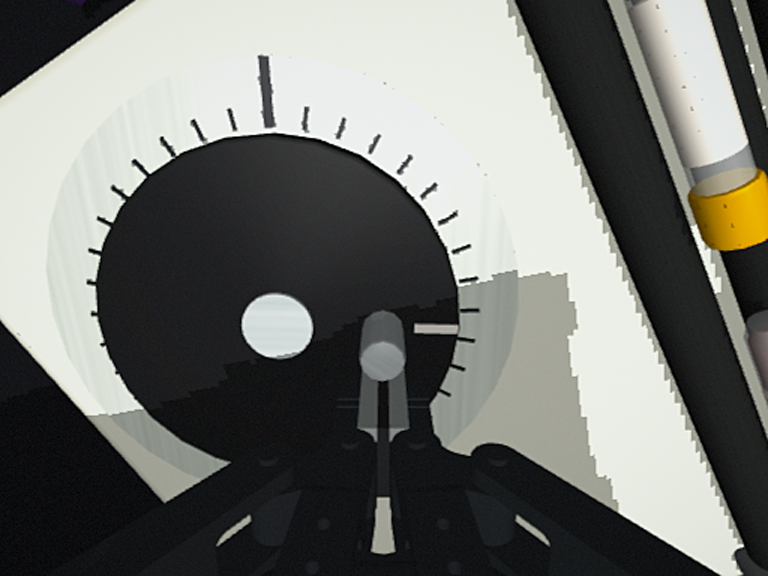

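```bash
python3 arc.py 4 8 12 16 20 24 28 32 36 40
```

```text
-1, 0.0026, 0.0012, 0, 0, 0, -4.0, -1, 0.0053, 0.0022, 0, 0, 0, -8.0, -1, 0.0080, 0.0030, 0, 0, 0, -12.0, -1, 0.0108, 0.0036, 0, 0, 0, -16.0, -1, 0.0136, 0.0041, 0, 0, 0, -20.0, -1, 0.0164, 0.0043, 0, 0, 0, -24.0, -1, 0.0193, 0.0043, 0, 0, 0, -28.0, -1, 0.0221, 0.0042, 0, 0, 0, -32.0, -1, 0.0249, 0.0038, 0, 0, 0, -36.0, -1, 0.0277, 0.0032, 0, 0, 0, -40.0,
```

Request:
{"name": "jog_arm", "arguments": {"increments": [-1,0.0026,0.0012,0,0,0,-4,-1,0.0053,0.0022,0,0,0,-8,-1,0.008,0.003,0,0,0,-12,-1,0.0108,0.0036,0,0,0,-16,-1,0.0136,0.0041,0,0,0,-20,-1,0.0164,0.0043,0,0,0,-24,-1,0.0193,0.0043,0,0,0,-28,-1,0.0221,0.0042,0,0,0,-32,-1,0.0249,0.0038,0,0,0,-36,-1,0.0277,0.0032,0,0,0,-40]}}

```text
time_s: 4.77
tcp_pos: [0.5576, 0.0847, 0.0812]
ee_rot: [[-0.462, 0.887, -0.0], [0.887, 0.462, -0.001], [-0.001, -0.0, -1.0]]
force: [0.4, -4.3, 0.9]
width: 0.001
```

```bash
python3 look.py w5
```

```text
[0.55764215 0.08465692 0.08124878] phi 117.53193444202621 [ 0.39828822 -4.27448268  0.9254871 ] 1.2414296619589538 4.7667
[ 0.01935776 -0.03574172  0.00125062]
```

View pics/w5.png

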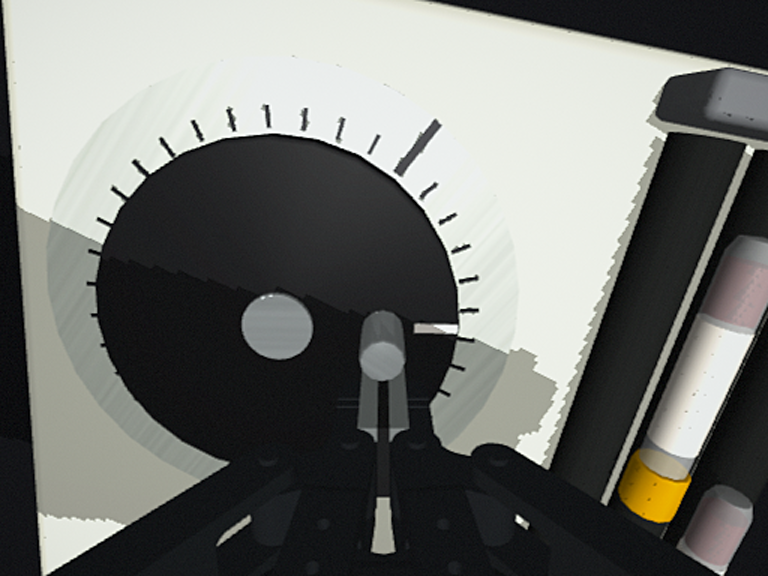

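```bash
python3 - <<'E'
from m import *
o,f=pickle.load(open('w5.pkl','rb'))
P=lambda x,y,z:onz('wrist',x/1.5,y/1.5,z,o)[:2]
a=lambda p,c=C:np.degrees(np.arctan2(*(p-c)[::-1]))
i0,i1,t0,t1=P(415,328,.07),P(458,328.5,.07),P(400,173,.058),P(438,122,.058)
print(a(i1),a(i1,i0),a(t0),a(t1),a(t1,t0),i1,t0,np.linalg.norm(i1-C),np.linalg.norm(t0-C))
# axis from fit of ticks
E
python3 arc.py 4 8 12 16 20 24 28 32 36 39
```

```text
25.89206467976353 26.82779328470844 77.78707101561476 78.4639995510134 80.63130519329678 [0.57248039 0.11223033] [0.53067409 0.14847615] 0.061671030885359794 0.06463904463326332
-1, 0.0026, 0.0012, 0, 0, 0, -4.0, -1, 0.0053, 0.0022, 0, 0, 0, -8.0, -1, 0.0080, 0.0030, 0, 0, 0, -12.0, -1, 0.0108, 0.0036, 0, 0, 0, -16.0, -1, 0.0136, 0.0041, 0, 0, 0, -20.0, -1, 0.0164, 0.0043, 0, 0, 0, -24.0, -1, 0.0193, 0.0043, 0, 0, 0, -28.0, -1, 0.0221, 0.0042, 0, 0, 0, -32.0, -1, 0.0249, 0.0038, 0, 0, 0, -36.0, -1, 0.0270, 0.0034, 0, 0, 0, -39.0,
```

Request:
{"name": "jog_arm", "arguments": {"increments": [-1,0.0026,0.0012,0,0,0,-4,-1,0.0053,0.0022,0,0,0,-8,-1,0.008,0.003,0,0,0,-12,-1,0.0108,0.0036,0,0,0,-16,-1,0.0136,0.0041,0,0,0,-20,-1,0.0164,0.0043,0,0,0,-24,-1,0.0193,0.0043,0,0,0,-28,-1,0.0221,0.0042,0,0,0,-32,-1,0.0249,0.0038,0,0,0,-36,-1,0.027,0.0034,0,0,0,-39]}}

```text
time_s: 5.65
tcp_pos: [0.5484, 0.1103, 0.0813]
ee_rot: [[-0.917, 0.399, 0.001], [0.399, 0.917, -0.001], [-0.001, -0.0, -1.0]]
force: [1.8, -4.2, -1.3]
width: -0.001
```

```bash
python3 look.py w6;python3 arc.py 1 2 3 4 5 6 7 8 9
```

```text
[0.5484142  0.11030144 0.08133796] phi 156.46567731913132 [ 1.84029087 -4.22990673 -1.26497125] 0.6095933822935952 5.65
[ 0.01881908 -0.03546508  0.00133574]
-1, 0.0006, 0.0003, 0, 0, 0, -1.0, -1, 0.0013, 0.0006, 0, 0, 0, -2.0, -1, 0.0019, 0.0009, 0, 0, 0, -3.0, -1, 0.0026, 0.0012, 0, 0, 0, -4.0, -1, 0.0033, 0.0015, 0, 0, 0, -5.0, -1, 0.0039, 0.0017, 0, 0, 0, -6.0, -1, 0.0046, 0.0020, 0, 0, 0, -7.0, -1, 0.0053, 0.0022, 0, 0, 0, -8.0, -1, 0.0059, 0.0024, 0, 0, 0, -9.0,
```

View pics/w6.png

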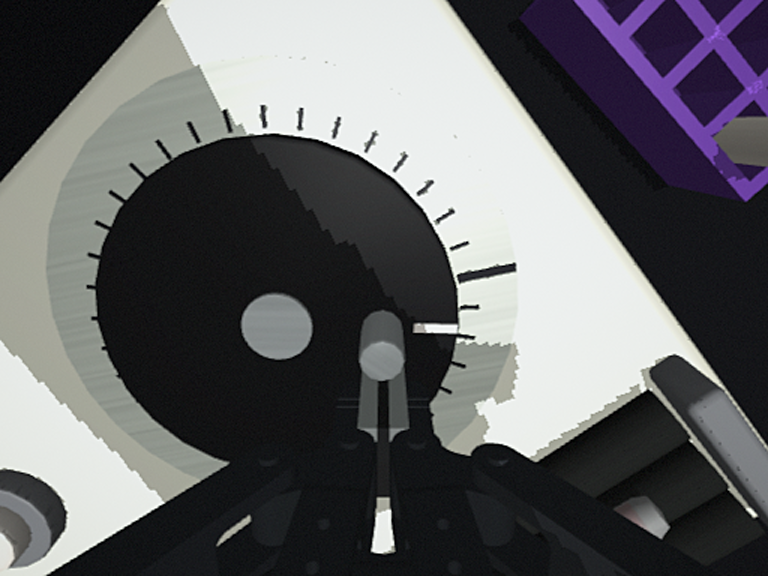

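```bash
cat > est.py <<'E'
from m import *
from scipy.optimize import least_squares
def est(name,i,t,zoom=1.5,edge=None):
    o,f=pickle.load(open(name+'.pkl','rb'))
    P=lambda x,y,z:onz('wrist',x/zoom,y/zoom,z,o)[:2]
    # center estimate: disc edge, top portion
    c=C
    if edge is not None:
        E=np.array([P(x,y,.07) for x,y in edge])
        c=least_squares(lambda c:np.hypot(*(E-c).T)-.063,C).x
    a=lambda p,c=c:np.degrees(np.arctan2(*(p-c)[::-1]))
    I=[P(*p,.07) for p in i];T=[P(*p,.058) for p in t]
    print(name,'c',c.round(4),'idx',[a(p).round(2) for p in I],a(I[1],I[0]).round(2),'tgt',[a(p).round(2) for p in T],a(T[1],T[0]).round(2))
E
python3 - <<'E'
from m import *
o,f=pickle.load(open('w6.pkl','rb')); crop(f,240,360,140,260,6,'pics/w6c.png')
E
```

```text
(no output)
```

View pics/w6c.png

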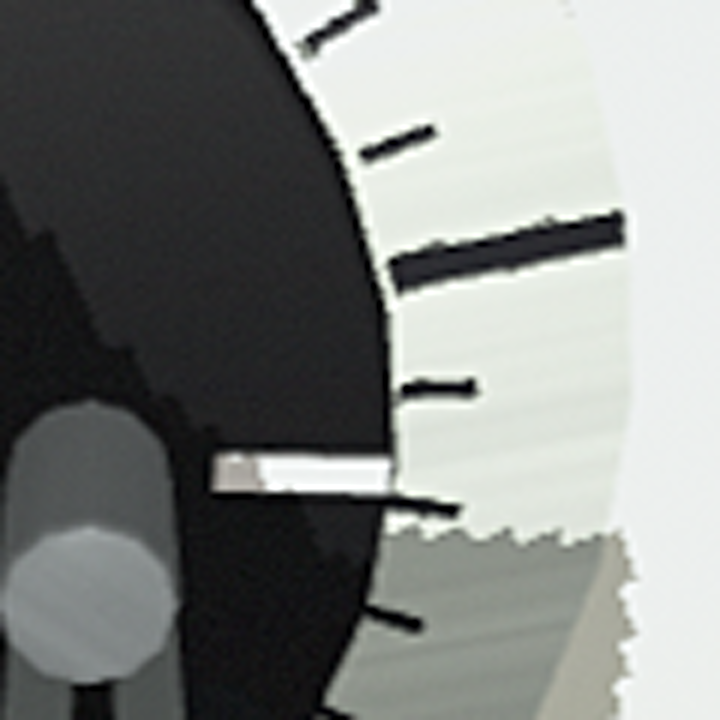

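```bash
python3 - <<'E'
from est import *
est('w6',[(275.33,218.67),(305,219.5)],[(306.3,185.5),(344.2,178.2)],1)
est('w6',[(275.33,218.67),(305,219.5)],[(306.3,185.5),(344.2,178.2)],1,[(64.5,190),(297.5,168.3),(304.7,193.3),(304.7,206.7),(281.7,140),(70,235)])
E
```

```text
w6 c [0.517  0.0853] idx [np.float64(65.16), np.float64(65.06)] 64.73 tgt [np.float64(78.25), np.float64(78.2)] 78.03
w6 c [0.5178 0.0846] idx [np.float64(66.46), np.float64(66.03)] 64.73 tgt [np.float64(79.09), np.float64(78.83)] 78.03
```

Request:
{"name": "jog_arm", "arguments": {"increments": [-1,0.001,0.0005,0,0,0,-1.5,-1,0.002,0.0009,0,0,0,-3,-1,0.0029,0.0013,0,0,0,-4.5,-1,0.0039,0.0017,0,0,0,-6,-1,0.0049,0.0021,0,0,0,-7.5,-1,0.0059,0.0024,0,0,0,-9,-1,0.0066,0.0026,0,0,0,-10,-1,0.007,0.0027,0,0,0,-10.5,-1,0.007,0.0027,0,0,0,-10.5,-1,0.007,0.0027,0,0,0,-10.5]}}

```text
time_s: 6.53
tcp_pos: [0.5428, 0.1159, 0.0813]
ee_rot: [[-0.974, 0.226, -0.0], [0.226, 0.974, 0.0], [0.0, 0.0, -1.0]]
force: [1.1, -2.2, 0.2]
width: -0.002
```

```bash
python3 look.py w7; python3 - <<'E'
from m import *
o,f=pickle.load(open('w7.pkl','rb')); crop(f,240,360,140,260,6,'pics/w7c.png')
E
```

```text
[0.54284671 0.11594753 0.08130806] phi 166.94385925162408 [ 1.09893458 -2.19559534  0.15566861] 0.43818788602081654 6.5333
[ 0.01825484 -0.03569435  0.00130702]
```

View pics/w7c.png

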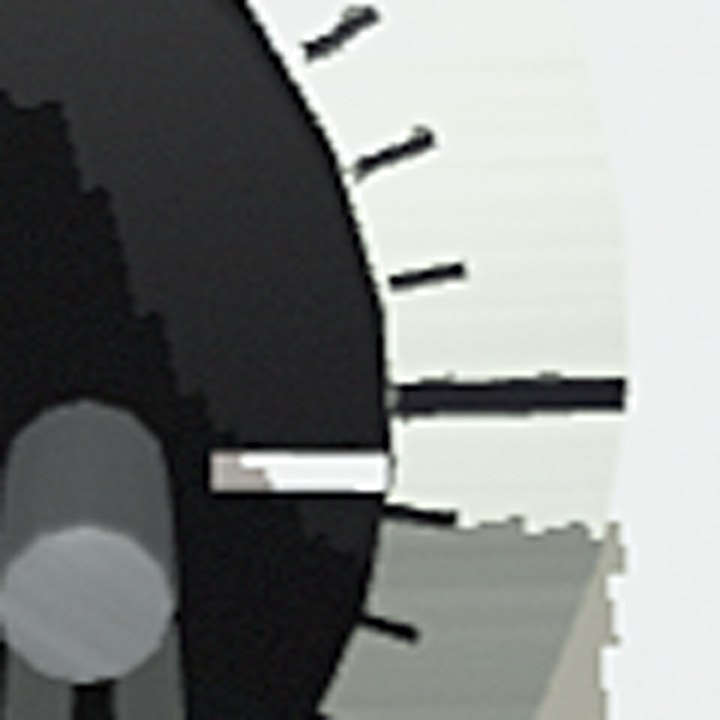

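```bash
python3 - <<'E'
from est import *
q=lambda x,y:(x/6+240,y/6+140)
est('w7',[q(212,471.5),q(388,472)],[q(395,397),q(625,394)],1)
# aligned projection in image: where would target inner end appear vs index when aligned?
o,f=pickle.load(open('w7.pkl','rb'))
for a in (76,77,78,78.5,79):
  t=np.radians(a);u=np.array([np.cos(t),np.sin(t)])
  p=proj('wrist',np.array([[*(C+.048*u),.07],[*(C+.063*u),.07],[*(C+.063*u),.058],[*(C+.084*u),.058]]),o); print(a,((p-[240,140])*6).round(0).tolist())
E
```

```text
w7 c [0.517  0.0853] idx [np.float64(76.38), np.float64(76.47)] 76.76 tgt [np.float64(78.52), np.float64(78.33)] 77.74
76 [[229.0, 475.0], [402.0, 478.0], [382.0, 425.0], [609.0, 429.0]]
77 [[230.0, 466.0], [403.0, 466.0], [383.0, 414.0], [610.0, 414.0]]
78 [[230.0, 457.0], [403.0, 454.0], [383.0, 403.0], [611.0, 399.0]]
78.5 [[230.0, 453.0], [404.0, 448.0], [384.0, 398.0], [612.0, 392.0]]
79 [[230.0, 448.0], [404.0, 443.0], [384.0, 392.0], [612.0, 384.0]]
```

Request:
{"name": "jog_arm", "arguments": {"increments": [-1,0.0004,0.0002,0,0,0,-0.6,-1,0.0008,0.0004,0,0,0,-1.2,-1,0.0012,0.0006,0,0,0,-1.8,-1,0.0012,0.0006,0,0,0,-1.8,-1,0.0012,0.0006,0,0,0,-1.8]}}

```text
time_s: 7.0
tcp_pos: [0.5419, 0.1168, 0.0813]
ee_rot: [[-0.981, 0.195, 0.0], [0.195, 0.981, 0.0], [-0.0, 0.0, -1.0]]
force: [3.0, -1.6, 0.4]
width: 0.002
```

```bash
python3 look.py w8; python3 - <<'E'
from m import *
o,f=pickle.load(open('w8.pkl','rb')); crop(f,240,360,140,260,6,'pics/w8c.png')
E
```

```text
[0.54192294 0.1167683  0.08134316] phi 168.75919929314088 [ 2.95842033 -1.60454118  0.38079055] 0.40839016404945744 7.0
[ 0.01831069 -0.03572302  0.00133996]
```

View pics/w8c.png

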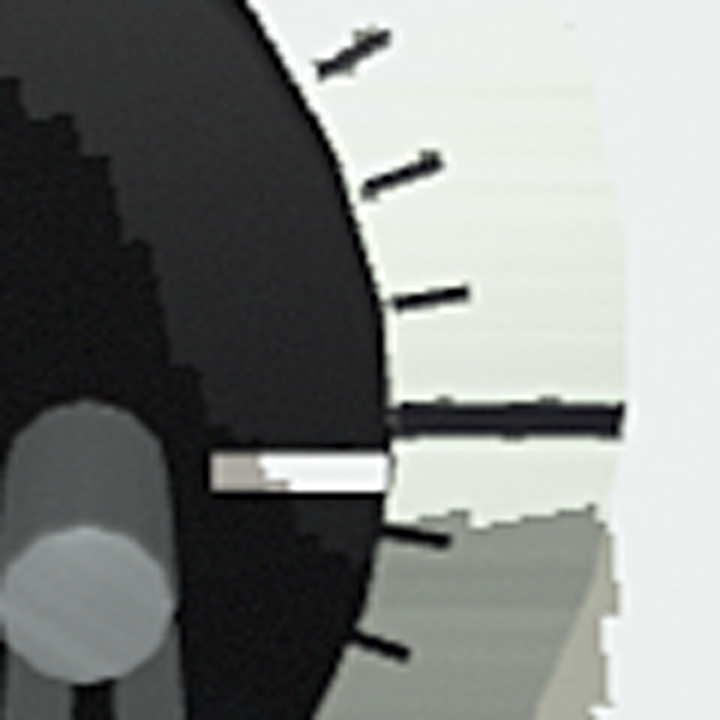

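Request:
{"name": "jog_arm", "arguments": {"increments": [-1,-0.005,0,0,0,0,0,-1,-0.017,0,0,0,0,0,-1,-0.03,0.005,-0.02,0,0,0,-1,-0.045,0.015,-0.045,0,0,0,-1,-0.06,0.025,-0.065,0,0,0,-1,-0.067,0.029,-0.08,0,0,0,-1,-0.067,0.029,-0.08,0,0,0,-1,-0.067,0.029,-0.08,0,0,0]}}

```text
time_s: 7.72
tcp_pos: [0.6138, 0.1323, 0.1613]
ee_rot: [[-0.981, 0.195, 0.0], [0.195, 0.981, 0.0], [-0.0, 0.001, -1.0]]
force: [0.4, -0.6, -0.5]
width: -0.0
```

```bash
python3 look.py w9; python3 - <<'E'
from m import *
o,f=pickle.load(open('w9.pkl','rb')); crop(f,200,320,20,140,6,'pics/w9c.png')
E
```

```text
[0.61375372 0.13230942 0.16128024] phi 168.75982983466503 [ 0.44909251 -0.56781342 -0.54005143] 0.40832908392663514 7.7167
[ 0.08575811 -0.06500788  0.08122295]
```

View pics/w9.png

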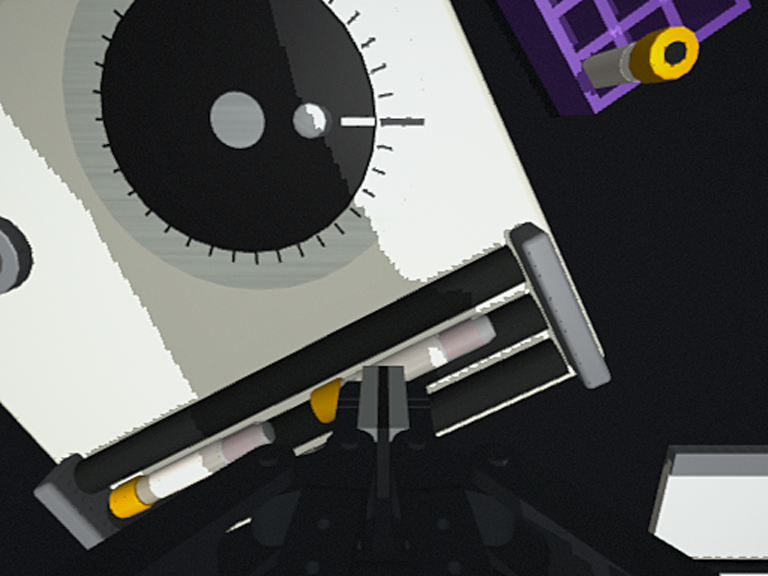

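View pics/w9c.png

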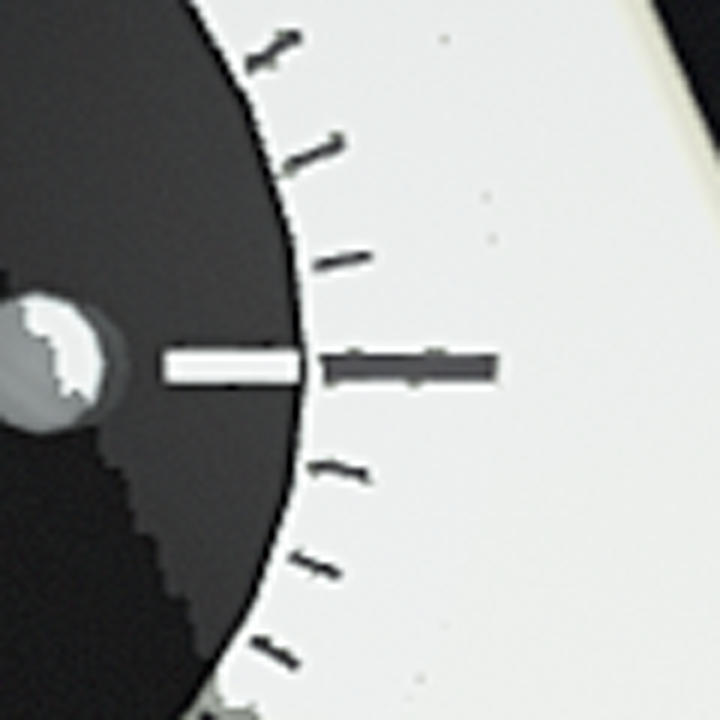

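```bash
python3 - <<'E'
from m import *
rays=[proj_ray('scene',95/7+190,462/7+140),proj_ray('side',437/3.7+170,132/3.7+150)]
o,_=pickle.load(open('w1.pkl','rb'));rays.append(proj_ray('wrist',548/1.5,344/1.5,o))
A=0;b=0
for c,d in rays:
    d=d/np.linalg.norm(d);M=np.eye(3)-np.outer(d,d);A=A+M;b=b+M@c
print(np.linalg.solve(A,b))
for phi in (168.5,): print(delta((.5542,-.0635,.13),phi))
E
```

```text
[ 0.55438472 -0.06524533  0.07421565]
(array([  19.4, -203.3,   30.6]), array([-0. , -0.1,  0.3]))
```

Request:
{"name": "jog_arm", "arguments": {"increments": [-1,0.003,-0.03,0,0,0,0,-1,0.006,-0.06,0,0,0,0,-1,0.009,-0.095,0,0,0,0,-1,0.012,-0.13,0.005,0,0,0,-1,0.016,-0.165,0.013,0,0,0,-1,0.019,-0.19,0.022,0,0,0,-1,0.0195,-0.203,0.03,0,0,0,-1,0.0195,-0.203,0.03,0,0,0,-1,0.0195,-0.203,0.03,0,0,0]}}

```text
time_s: 8.52
tcp_pos: [0.5538, -0.0631, 0.1305]
ee_rot: [[-0.981, 0.196, -0.002], [0.196, 0.981, 0.001], [0.002, 0.0, -1.0]]
force: [0.3, 0.3, 0.1]
width: 0.002
```

```bash
python3 look.py w10;  python3 - <<'E'
from m import *
from rig import grab_frame
f=grab_frame('side'); crop(f,220,400,100,260,4,'pics/s10.png')
print(delta((.5542,-.064,.09),168.76))
E
```

```text
[ 0.55379926 -0.06311186  0.13053918] phi 168.68843117698418 [0.26803593 0.34400798 0.08651112] 0.08369668279605787 8.5167
[0.06510921 0.13829526 0.05069207]
(array([ 0.2, -1.9, 41.3]), array([ 0., -0.,  0.]))
```

View pics/w10.png

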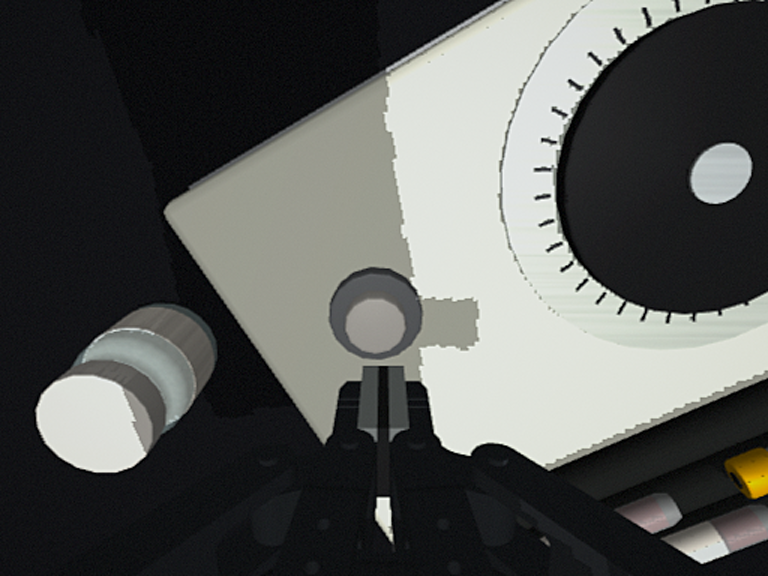

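View pics/s10.png

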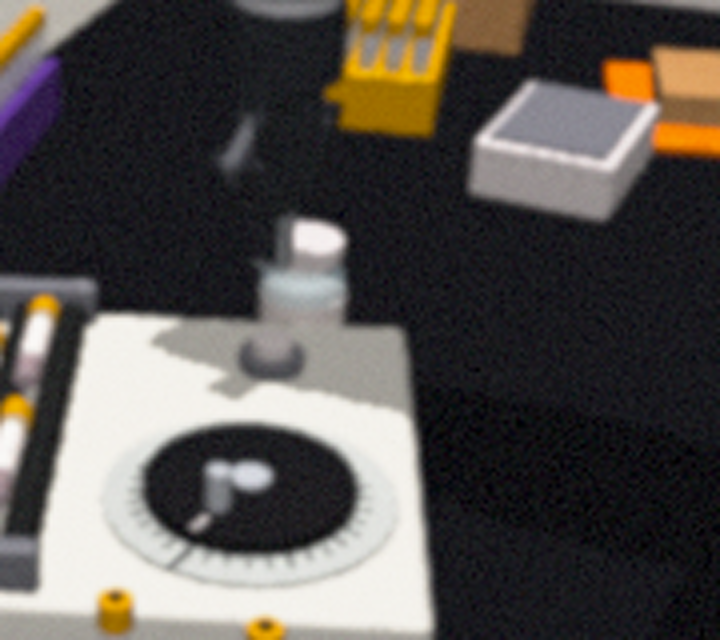

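```bash
python3 - <<'E'
from m import *
o,_=pickle.load(open('w10.pkl','rb'))
for z in (.07,.075,.08): 
  p=onz('wrist',375/1.5,325/1.5,z,o); print(z,p,o['ee_rot'].T@(p-o['tcp_pos']), 'diam',np.linalg.norm(onz('wrist',345/1.5,325/1.5,z,o)-onz('wrist',405.5/1.5,325/1.5,z,o)))
E
```

```text
0.07 [ 0.55535721 -0.06664208  0.07      ] [-0.00232224 -0.00317488  0.06053436] diam 0.027614371280701672
0.075 [ 0.55327216 -0.06614176  0.075     ] [-0.00017112 -0.0030917   0.05553801] diam 0.026935888268926088
0.08 [ 0.55118711 -0.06564145  0.08      ] [ 0.00197999 -0.00300852  0.05054166] diam 0.0262574052571505
```

Request:
{"name": "jog_arm", "arguments": {"increments": [-1,-0.0005,-0.0025,0.015,0,0,0,-1,-0.0005,-0.0025,0.03,0,0,0,-1,-0.0005,-0.0025,0.042,0,0,0,-1,-0.0005,-0.0025,0.047,0,0,0,-1,-0.0005,-0.0025,0.05,0,0,0,-1,-0.0005,-0.0025,0.053,0,0,0,-1,-0.0005,-0.0025,0.055,0,0,0,-1,-0.0005,-0.0025,0.057,0,0,0,-1,-0.0005,-0.0025,0.057,0,0,0]}}

```text
time_s: 9.37
tcp_pos: [0.555, -0.0656, 0.0746]
ee_rot: [[-0.981, 0.195, 0.001], [0.195, 0.981, 0.0], [-0.001, 0.0, -1.0]]
force: [0.9, 1.1, 2.7]
width: 0.001
```

Request:
{"name": "jog_arm", "arguments": {"increments": [-1,0,0,0.001,0,0,0,-1,0,0,0.002,0,0,0,-1,0,0,0.003,0,0,0,-1,0,0,0.003,0,0,0]}}

```text
time_s: 9.7
tcp_pos: [0.555, -0.0657, 0.0715]
ee_rot: [[-0.981, 0.195, 0.001], [0.195, 0.981, 0.0], [-0.001, 0.0, -1.0]]
force: [2.4, 2.4, 3.9]
width: -0.002
```

Request:
{"name": "jog_arm", "arguments": {"increments": [-1,0,0,0.001,0,0,0,-1,0,0,0.0015,0,0,0,-1,0,0,0.002,0,0,0,-1,0,0,0.002,0,0,0]}}

```text
time_s: 10.03
tcp_pos: [0.5551, -0.0657, 0.0707]
ee_rot: [[-0.981, 0.195, 0.002], [0.195, 0.981, 0.0], [-0.002, 0.0, -1.0]]
force: [-4.4, 3.5, 23.8]
width: 0.001
```

```bash
python3 look.py w11;  python3 - <<'E'
from m import *
from rig import grab_frame
f=grab_frame('scene'); crop(f,180,300,120,240,6,'pics/s11.png')
E
```

```text
[ 0.55505585 -0.0657097   0.07068656] phi 168.75796856557798 [-4.42981822  3.46384379 23.77466157] 0.0782426406746264 10.0333
[ 0.06675004  0.14069648 -0.00937286]
```

View pics/w11.png

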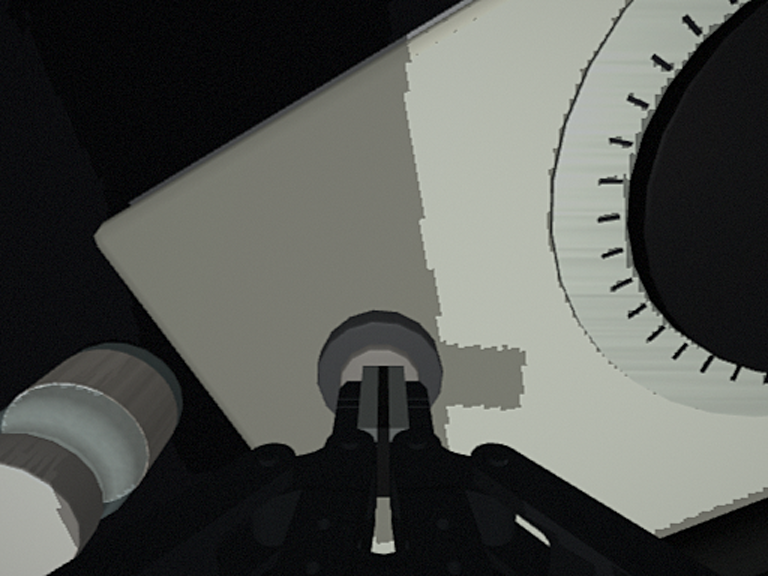

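View pics/s11.png

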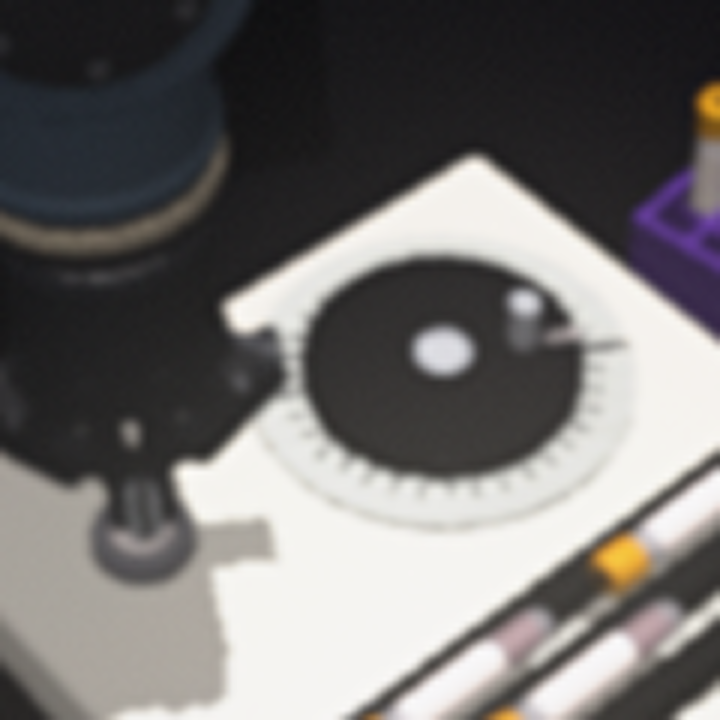

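Request:
{"name": "jog_arm", "arguments": {"increments": [-1,0,0,-0.002,0,0,0,-1,0,0,-0.006,0,0,0,-1,0,0,-0.015,0,0,0,-1,0,0,-0.035,0,0,0,-1,0,0,-0.06,0,0,0,-1,0,0,-0.09,0,0,0,-1,0,0,-0.12,0,0,0,-1,0,0,-0.14,0,0,0,-1,0,0,-0.15,0,0,0,-1,0,0,-0.15,0,0,0]}}

```text
time_s: 10.97
tcp_pos: [0.5553, -0.066, 0.2213]
ee_rot: [[-0.981, 0.195, 0.003], [0.195, 0.981, -0.001], [-0.003, -0.0, -1.0]]
force: [-0.0, -0.4, 0.0]
width: 0.001
```

```bash
python3 look.py w12;  python3 - <<'E'
from m import *
from rig import grab_frame
f=grab_frame('scene'); crop(f,130,330,120,260,3.9,'pics/s12.png')
f=grab_frame('side'); crop(f,170,350,140,320,3.3,'pics/sd12.png')
E
```

```text
[ 0.55529458 -0.06600175  0.2212633 ] phi 168.7477890845105 [-0.02697023 -0.44279811  0.00244334] 0.0782439109225195 10.9667
[0.06747006 0.14093074 0.14106854]
```

View pics/w12.png

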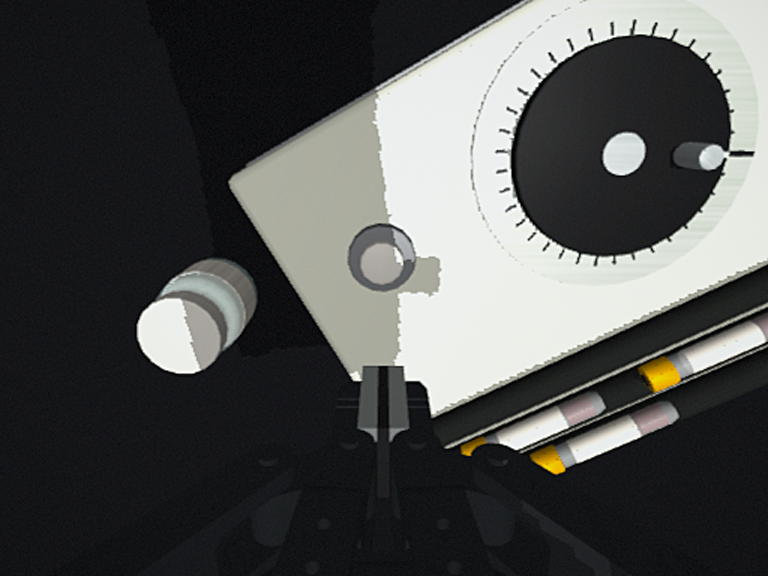

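View pics/s12.png

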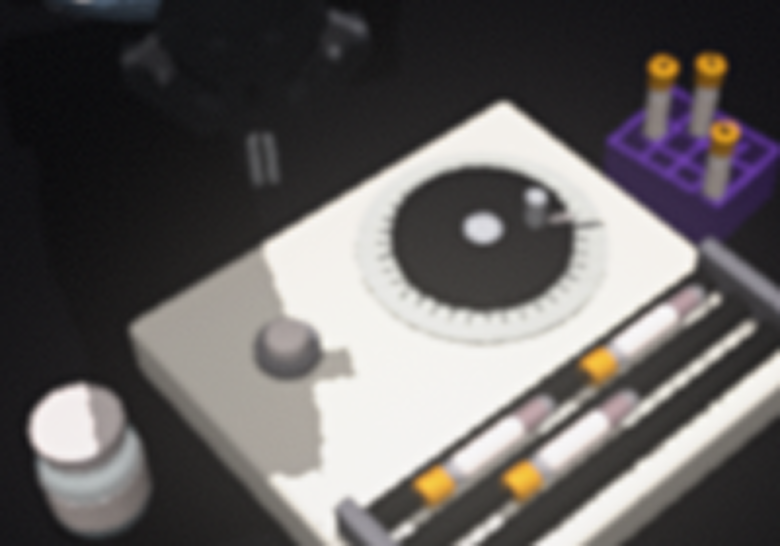

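View pics/sd12.png

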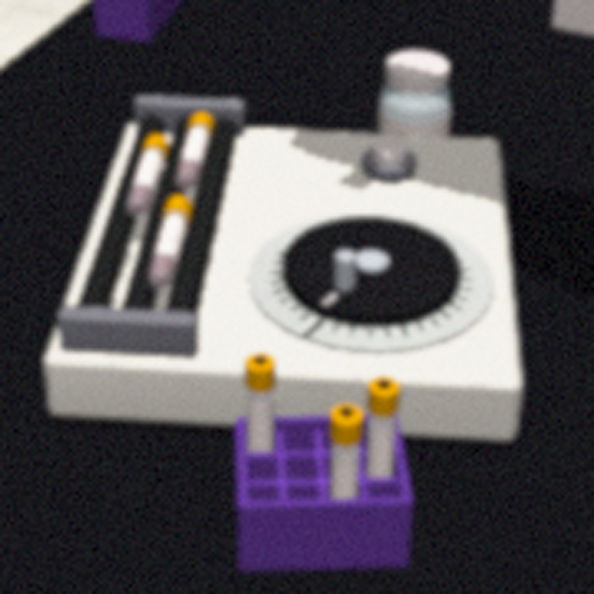

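```bash
python3 -c "
from rig import ctrl; print(ctrl.hand_in())"
```

```text
the job is handed in; nothing more can be done
None
```

The dial is set, start has been pressed and has come back up, and the job was handed in at about 11 s. The hand-in gives no verdict.

- **Dial:** I pushed the stud about 127° anticlockwise with the shut fingertips against one side. The force readings between pushes were about 3–5 N. A view from straight above the mark then showed index and target line on the same image row, within about 0.2°. The later scene and side views still show them lined up.
- **Start button:** I pressed it after the dial check. It took light force (up to about 6 N) over roughly the last 4 mm, then stopped firmly at tip height 0.0707 m with about 24 N, which I take as fully down. The fingertip sat about 3 mm off the button's centre. There was no direct reading of its travel, but the pictures suggest the tip pressed on the button, not its housing.
- **After the press:** The final pictures show the button up and the gripper 15 cm above it, with force near zero. The tubes and jar appear to stand where they were, and I saw no sign of the scale ring moving.

One disagreement: my estimates of the button's resting height ranged from under 70 mm to about 77 mm above the bench, so I found contact by force.

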